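# Close a spice grinder to its pulse point and hold

## Robot

A 6-joint arm with a two-finger parallel gripper is mounted at the origin on the work surface. World frame = base frame: x ahead of the robot, y to its left, z up, the work surface at z = 0. Lengths are in m, angles in rad, forces in N, time in s.
With the tool pointing down it reaches from about 0.275 to 0.725 m from the base axis. Payload 5.6 kg.
Tool frame: the origin (TCP) lies where the fingers leave the gripper's body, on its centre line; the fingertips stand 73 mm ahead of it and the grasp point (between the pads) lies 54 mm ahead of it; z points along the fingers, y is the line along which they close (so a half turn about z gives the same grasp; the last joint's range is limited). The gripper opens to 85 mm and grips with 20 to 120 N. Pads are 22 mm wide; open, the fingers measure 114 mm over their backs; the gripper's body (76 mm by 85 mm) begins 54 mm behind the grasp point. The pads swing forward as they close: fully open they stand 13 mm farther back than shut.
Start: joints at [-1.043, 0.255, 0.108, 0, -1.424, -0.285], TCP at [0.132, -0.534, 0.304] pointing down, gripper open.
Joint ranges: [-2.95, 2.95], [-1.21, 1.97], [-1.09, 1.5], [-2.87, 1.71], [-2.94, -0.07], [-3.05, 3.05]. Speed limits (rad/s): [2.57, 2.57, 3.14, 3.14, 3.14, 3.14].

## Interface

Orientations are given as a unit quaternion [w, x, y, z].
In Python, from station import r gives the robot as it stands. Calls block until the motion is done:
- r.move_pose(position, orientation): joint-space move of the TCP to a pose.
- r.servo_line(position, max_speed=0.15, rot=None, f_stop=None): straight line of the TCP; rot=None keeps the orientation; max_speed is the mean speed in m/s. With f_stop (N) it stops when the force on the tool has changed by that much, and returns True; else False.
- r.move_joints(angles): joint-space move.
- r.move_gripper(opening, newtons=None): finger opening in m; newtons is the grip in N (None keeps the last); returns when the fingers have stopped.
- r.dwell(seconds).
- r.solve_ik(position, orientation): joint angles nearest the present ones, or None.
- r.observe(): the state.
- r.camera(name): name is "side" or "top" or "wrist"; returns the picture (480x640x3 uint8, red, green, blue); there is no depth.
- r.camera_params(name): a dict with "mtx" (3x3 intrinsics, pixels), "view" (4x4, takes a point from world to camera coordinates). Camera axes: x right, y down, z forward; pixel columns grow to the right and rows downward; lengths in m; the calibration is good to about 2 mm. The wrist camera is an equidistant fisheye: a pixel r from the principal point sees the ray r / f radians off the axis. A picture is of the moment at which its call begins: read the wrist's pose just before it. camera_params takes no time and is no camera call; for the wrist camera it gives the pose at the moment of the call.
A pose or a line that the arm cannot do raises r.MotionError and nothing moves.
- r.hand_in(): hands the job in; it is judged then, once.
The state is a dict: "time": time; "joints": joint angles; "qd": joint speeds; "joint_efforts": joint torques, N m; "tcp_pos": TCP position; "tcp_rot": TCP orientation; "wrist_force": force on the tool from outside, world axes, zero at the start; "ft_torque": the same for the moment, N m; "finger_gap": finger opening in m; "grasp_force": force on a finger pad.
Only numpy, scipy, OpenCV 4.12 (cv2) and the standard library are available. Lean on these libraries where they do the work, as an engineer would, in place of code of your own. Each camera call takes 0.05 s, during which the arm holds its last target. There are 200 camera calls.

## Task

Put the washed spice grinder back together: lift the flat scraper out of the wooden drying block and slide it edgewise all the way down into the slot of the pocket on the grinder's side and let go of it, then fit the bayonet lid into the grinder through its two notches and twist it clockwise (seen from above) to the halfway rib, well short of the lock click at the round boss. The spring pushes back, so finish while still gripping the lid and holding it at the halfway rib; leave the tins, the jar and the egg ring where they are.

Things in the scene. Friction and masses are not known exactly. Their poses are not given: they have to be found in the camera images.
- grinder: Fixed spice grinder: steel body 98 mm across, black foot 110 mm across, rim 90 mm above the worktop. Origin: centre of underside, z up. Mouth: round opening 67 mm across in a 6 mm thick lip, with two entry notches 20 mm wide on its +x and -x sides, out to radius 44 mm. Below the lip a channel 8 mm high (z 76 to 84 mm). A grey scraper pocket stands on its +x side.
- seat (a point): On the grinder's axis at the channel floor, 76 mm above the worktop: the lid's origin lies here when the lid is in. Axes as the grinder's.
- halfway_rib (a point): Halfway mark: black radial rib on the grinder's rim, 3 mm above it, 47 mm from the axis, 0.65 rad clockwise (seen from above) from the centre of the +x notch; a second one across the mouth. The lid's bar grip points at both ribs when halfway.
- lock_boss (a point): Lock mark: black round boss 7 mm across on the grinder's rim, 3 mm above it, 1.30 rad clockwise from the +x notch; a second one across the mouth. Do not turn the lid to here.
- slot_mouth (a point): Centre of the pocket's slot at the pocket's top face, 95 mm out along the grinder's +x, 55 mm above the worktop. The slot is 38 mm long along the grinder's x, 8 mm wide along its y, 47 mm deep, in a block 28 mm wide that reaches to 122 mm from the axis. The scraper's handle shoulder rests on this face when home.
- pulse_ring (a joint): Sprung ring hidden in the channel, rad, 0 at rest, growing clockwise (from above), stop at 1.21. The lugs meet its tabs after about 0.09 rad of twist and push it on: ring = twist - 0.09, about 0.56 at the halfway rib; the lock click comes at 1.0. It pushes back with 0.05 N m at first, 0.12 N m at halfway, and turns a released lid back.
- lid: Loose steel lid, about 120 g, upright on the worktop: disc 62 mm across, 14 mm high; two lugs at its foot on +x and -x (14 mm wide, 5 mm high, tips 40 mm from the axis); black bar grip 56 mm long along x, 12 mm thick, z 14 to 48 mm. Origin: centre of underside, z up. Both ends alike. Bar and lugs line up with the notches for entry; once in, the disc is flush with the rim.
- scraper: Loose flat scraper, about 70 g, standing handle up in the drying block: steel blade 32 mm wide (x), 4 mm thick (y), 42 mm long, below a black handle 34 mm wide (x), 14 mm thick (y), 50 mm tall (z 42 to 92 mm). Origin at the centre of the blade's lower edge, z up along the handle. Both faces are alike.
- shoulder (a point): Centre of the scraper handle's lower face, 42 mm above the scraper's origin.
- block: Fixed wooden drying block 70 x 63 x 50 mm with an upright slot along its x (38 x 7 mm); the scraper's shoulder rests on its top. Origin at the centre of its underside.
- tin0: Lowest of three stacked aluminium tins, 74 mm across, 40 mm high; origin under its centre. Leave alone.
- tin1: Middle tin, same size; leave alone.
- tin2: Top tin, same size, stack top 120 mm; leave alone.
- jar: Glass jar with cork stopper, 76 mm across, 120 mm high; origin under its centre. Leave alone.
- egg_ring: Pink silicone egg ring lying flat, 96 mm across, 16 mm high; origin under its centre. Leave alone.
Things that resemble listed ones, but are neither listed nor needed, are in the scene too. What is shaped like the lid but green or orange is not meant.

How it is judged:
By the outcome, as a careful person would: the job done as asked, in the order asked, and still so for the second after the job is handed in, while the arm keeps its last pose, push and grip.
It also fails if it takes over 67 s, if anything falls off the work surface, if the arm or the gripper's body presses on something with over 40 N, if the wrist force passes 120 N, or if a joint passes its speed limit or range.

## Working session

There is one attempt and no reset: what is moved stays moved. The work goes in short steps, each a Python script; the robot and the scene stay as the last script left them, time stands still between calls to the robot, and variables do not carry over. Pictures are saved under pics/ and viewed, at most 10 in all, crops included, and the job is handed in when it is done.

```bash
mkdir -p pics; ls; python3 - <<'E'
from station import r
import cv2,numpy as np
np.set_printoptions(precision=4,suppress=True)
for n in("top","side"):
    im=r.camera(n);cv2.imwrite(f"pics/{n}0.png",im[:,:,::-1])
    p=r.camera_params(n);print(n,p["mtx"],p["view"])
o=r.observe();print(o)
E
```

```text
pics
top [[459.9223   0.     328.1621]
 [  0.     459.9223 238.3167]
 [  0.       0.       1.    ]] [[ 0.0033 -0.9998 -0.0171 -0.0394]
 [-0.9889 -0.0007 -0.1487  0.5917]
 [ 0.1487  0.0174 -0.9887  0.8348]
 [ 0.      0.      0.      1.    ]]
side [[574.3961   0.     315.8997]
 [  0.     574.3961 242.4317]
 [  0.       0.       1.    ]] [[-0.8447 -0.5348  0.0198  0.4631]
 [-0.3881  0.5867 -0.7107  0.327 ]
 [ 0.3685 -0.608  -0.7032  0.8542]
 [ 0.      0.      0.      1.    ]]
{'time': 0.1, 'joints': array([-1.0434,  0.2557,  0.1072, -0.0004, -1.4239, -0.2846]), 'qd': array([-0.    , -0.0022,  0.0039,  0.002 ,  0.0001,  0.0005]), 'joint_efforts': array([ -0.0019, -38.7602,  23.8474,   5.3779,  -0.0038,  -0.    ]), 'tcp_pos': array([ 0.1322, -0.5336,  0.3031]), 'tcp_rot': array([-0.0002, -0.1211,  0.9926,  0.0008]), 'wrist_force': array([0.8112, 0.3759, 0.0902]), 'ft_torque': array([0.0675, 0.027 , 0.0133]), 'grasp_force': 0.0, 'finger_gap': 0.08571226338900285}
```

View pics/top0.png

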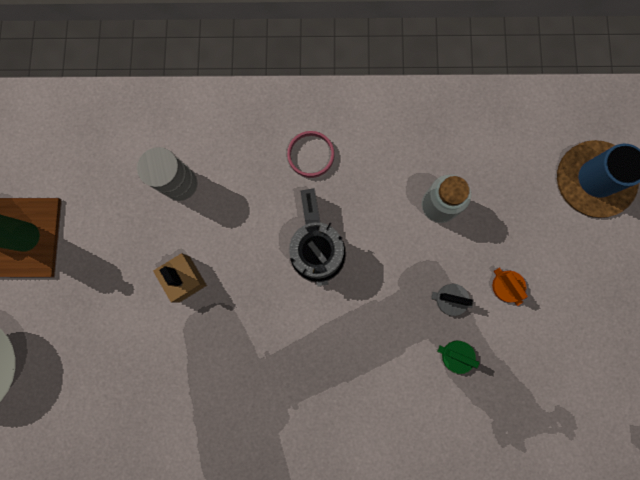

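View pics/side0.png

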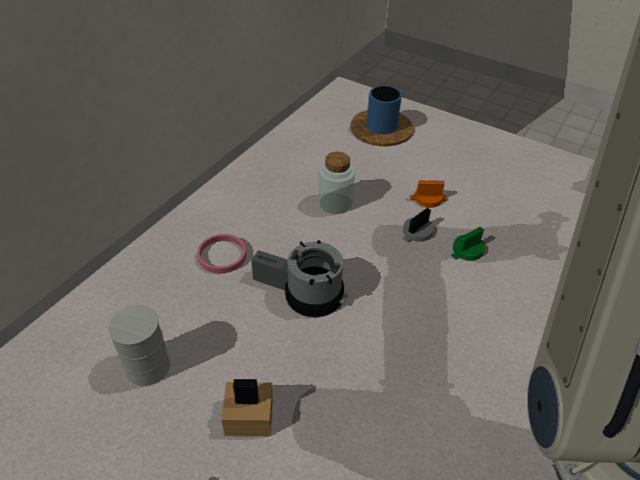

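Top view: grinder (318,250) with pocket (309,203). Three things have the lid's shape: grey with black bar (455,299), orange (510,286) and green (459,357). The grey one fits "steel, black bar". The scraper stands in the block at (180,278). Next I confirm this with an enlarged crop and coarse positions.

```bash
cat > h.py <<'E'
from station import r
import cv2, numpy as np
from scipy.spatial.transform import Rotation as R
np.set_printoptions(precision=4,suppress=True)
def ray(px,p,fish=False):
    M,V=p["mtx"],np.array(p["view"]); x=(px[0]-M[0,2])/M[0,0]; y=(px[1]-M[1,2])/M[1,1]
    if fish:
        t=np.hypot(x,y); k=np.sin(t)/t if t>1e-9 else 1; d=np.array([x*k,y*k,np.cos(t)])
    else: d=np.array([x,y,1.])
    return -V[:3,:3].T@V[:3,3], V[:3,:3].T@d
def onz(px,p,z,fish=False):
    o,d=ray(px,p,fish); return (o+d*(z-o[2])/d[2])
def proj(P,p,fish=False):
    M,V=p["mtx"],np.array(p["view"]); c=V[:3,:3]@np.asarray(P)+V[:3,3]
    if fish:
        s=np.hypot(c[0],c[1]); t=np.arctan2(s,c[2]); q=c[:2]/s*t
    else: q=c[:2]/c[2]
    return q*[M[0,0],M[1,1]]+M[:2,2]
def quat(yaw):  # tool down, tool y axis (closing) at angle yaw+90deg, tool x at yaw
    q=(R.from_euler('z',yaw)*R.from_euler('x',np.pi)).as_quat(); return q[[3,0,1,2]]
def save(n,im,s=1): cv2.imwrite(f"pics/{n}.png",cv2.resize(im,None,fx=s,fy=s,interpolation=cv2.INTER_CUBIC)[:,:,::-1])
E
python3 - <<'E'
from h import *
p=r.camera_params("top")
for n,px,z in[("scr",(172,275),.1),("block",(180,283),.05),("lid",(456,297),.048),("lidbase",(454,300),.014),("grinder",(318,249),.09),("pocket",(308,199),.055),("tins",(160,167),.12),("jar",(454,190),.12)]: print(n,onz(px,p,z))
im=r.camera("top"); a=cv2.resize(im[170:330,280:540],None,fx=3,fy=3,interpolation=cv2.INTER_CUBIC); cv2.imwrite("pics/crop1.png",a[:,:,::-1])
w=r.camera_params("wrist");print(w)
o=r.observe();print(R.from_quat(o['tcp_rot'][[1,2,3,0]]).as_matrix())
E
```

```text
scr [0.5172 0.2381 0.1   ]
block [0.5057 0.2401 0.05  ]
lid [ 0.4811 -0.276   0.048 ]
lidbase [ 0.4761 -0.2807  0.014 ]
grinder [ 0.5653 -0.0207  0.09  ]
pocket [0.6661 0.0005 0.055 ]
tins [0.7096 0.2631 0.12  ]
jar [ 0.6666 -0.2611  0.12  ]
{'mtx': array([[371.6483,   0.    , 321.6035],
       [  0.    , 371.6483, 242.8996],
       [  0.    ,   0.    ,   1.    ]]), 'view': array([[-0.2403,  0.9707,  0.0012,  0.5498],
       [ 0.92  ,  0.2274,  0.3192, -0.0424],
       [ 0.3095,  0.0778, -0.9477,  0.38  ],
       [ 0.    ,  0.    ,  0.    ,  1.    ]])}
[[-0.9707 -0.2404 -0.0004]
 [-0.2404  0.9707  0.0013]
 [ 0.0001  0.0014 -1.    ]]
```

View pics/crop1.png

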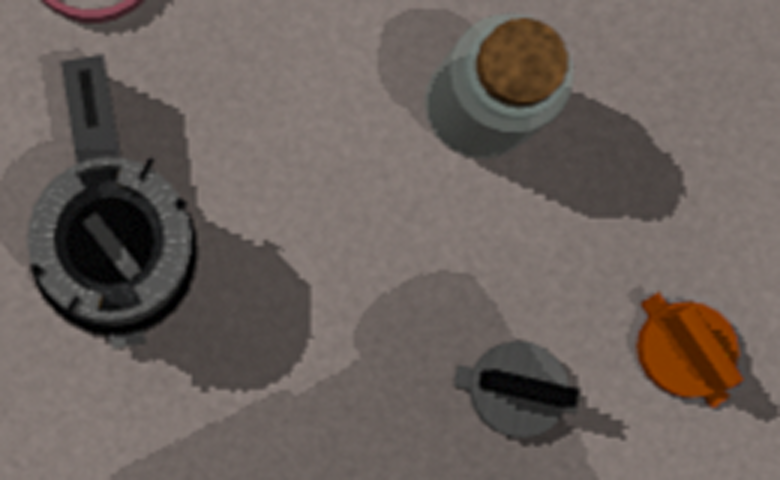

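The crop confirms it: the steel lid with the black bar is at crop (525,388). The grinder has an open notch facing the pocket, with ribs and bosses clockwise from it. Next come close wrist views, with an IK check on the yaws.

```bash
python3 - <<'E'
from h import *
for n,P,ys in[("lid",(.481,-.276,.30),(1.37,-1.77)),("gr",(.565,-.021,.30),(.207,-2.93,-.45,2.7)),("pocket",(.66,0,.3),(.207,-2.93)),("scr",(.517,.238,.3),(0,.8,1.57,2.4,3.14,-.8,-1.57,-2.4))]:
    for y in ys:
        q=r.solve_ik(P,quat(y)); print(n,y,q)
import pickle
D={}
for n,P,y in[("lid",(.481,-.276,.25),-1.77),("gr",(.59,-.015,.30),-2.93),("scr",(.517,.238,.32),-2.4)]:
    r.move_pose(P,quat(y)); r.dwell(.15)
    p=r.camera_params("wrist"); im=r.camera("wrist"); D[n]=(im,p); cv2.imwrite(f"pics/w_{n}.png",im[:,:,::-1])
    print(n,r.observe()["time"],proj((P[0],P[1],.05),p,True))
pickle.dump(D,open("D.pkl","wb"))
t=np.vstack([np.hstack([D["lid"][0],D["gr"][0]]),np.hstack([D["scr"][0],D["scr"][0]*0])])
save("tile",t[:, :],.625)
E
```

```text
lid 1.37 None
lid -1.77 [-0.2388  0.2653  0.1121  0.     -1.4175  0.0396]
gr 0.207 [ 0.2394  0.2869  0.1414  0.     -1.4253  1.5383]
gr -2.93 [ 0.2394  0.2869  0.1414 -0.     -1.4253 -1.5987]
gr -0.45 [ 0.2394  0.2869  0.1414  0.     -1.4253  0.8813]
gr 2.7 [ 0.2394  0.2869  0.1414 -0.     -1.4253 -2.2518]
pocket 0.207 [ 0.2361  0.482   0.4319  0.     -1.5207  1.5417]
pocket -2.93 [ 0.2361  0.482   0.4319 -0.     -1.5207 -1.5953]
scr 0 [ 0.7061  0.2944  0.1517  0.     -1.4281  0.8646]
scr 0.8 [ 0.7061  0.2944  0.1517  0.     -1.4281  1.6646]
scr 1.57 [ 0.7061  0.2944  0.1517  0.     -1.4281  2.4346]
scr 2.4 [ 0.7061  0.2944  0.1517  0.     -1.4281 -3.0185]
scr 3.14 [ 0.7061  0.2944  0.1517 -0.     -1.4281 -2.2785]
scr -0.8 [ 0.7061  0.2944  0.1517  0.     -1.4281  0.0646]
scr -1.57 [ 0.7061  0.2944  0.1517  0.     -1.4281 -0.7054]
scr -2.4 [ 0.7061  0.2944  0.1517 -0.     -1.4281 -1.5354]
lid 1.9583 [322.6697 233.085 ]
gr 3.6083 [322.8006 214.9025]
scr 4.8417 [323.9493 210.2403]
```

View pics/tile.png

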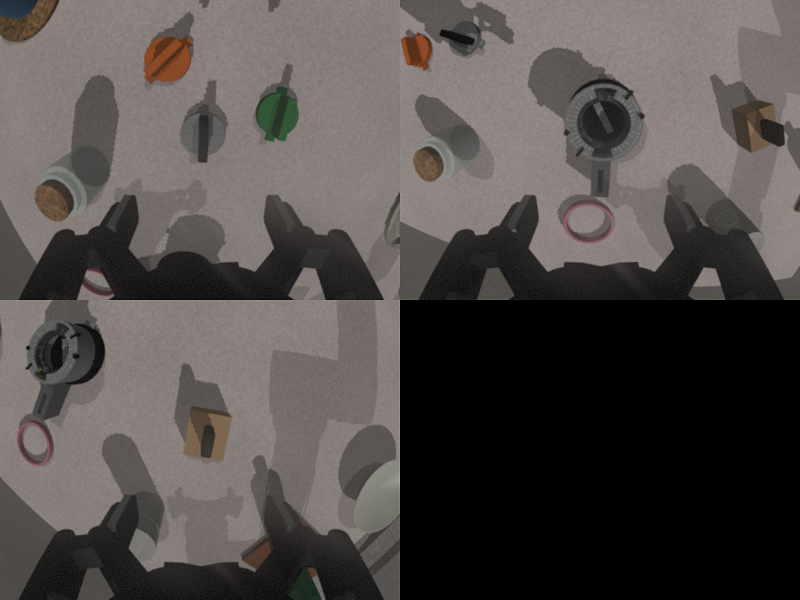

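Wrist tiles show the lid at (203,131), the grinder at (605,118) with its pocket below at (600,182), and the scraper in the block at (208,440). Now enlarged crops to pick edges.

```bash
python3 - <<'E'
from h import *
import pickle
D=pickle.load(open("D.pkl","rb"))
def c(n,x,y,w,h,s): return cv2.resize(cv2.convertScaleAbs(D[n][0][y:y+h,x:x+w],alpha=1.8),None,fx=s,fy=s,interpolation=cv2.INTER_CUBIC)
g=c("gr",240,110,160,220,2.7272)[:600]   # 436x600
l=c("lid",270,160,120,100,3)           # 360x300
s=c("scr",280,160,120,100,3)
cv2.imwrite("pics/crop2.png",np.hstack([g,np.vstack([l,s])])[:,:,::-1]); print(g.shape)
E
```

```text
(600, 436, 3)
```

View pics/crop2.png

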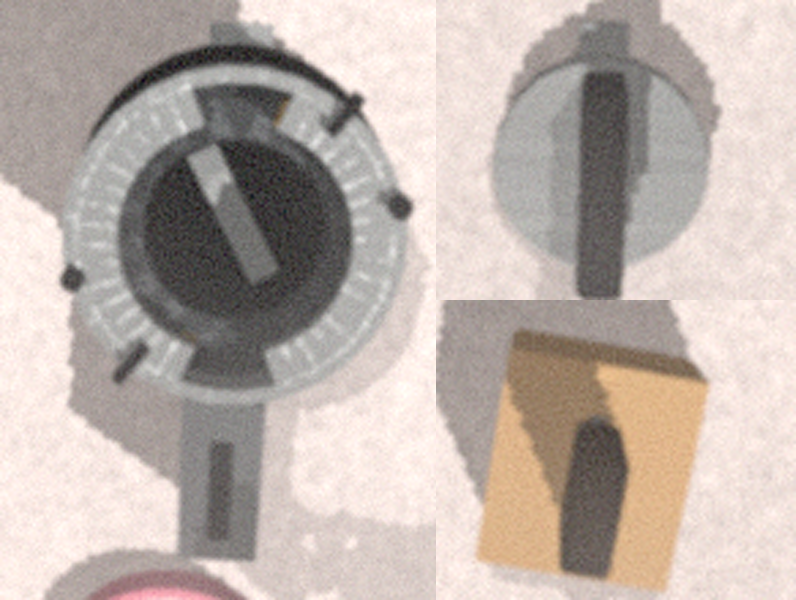

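```bash
python3 - <<'E'
from h import *
import pickle
D=pickle.load(open("D.pkl","rb"))
def W(n,pts,z,ox,oy,s,dx=0,dy=0): return np.array([onz(((u-dx+.5)/s+ox-.5,(v-dy+.5)/s+oy-.5),D[n][1],z,True)[:2] for u,v in pts])
ang=lambda d:np.arctan2(d[1],d[0])
g=lambda p,z:W("gr",p,z,240,110,2.7272)
rb=g([(130,362),(346,114)],.093); bo=g([(72,278),(401,206)],.093)
print("ctr",rb.mean(0),bo.mean(0),"radius",np.linalg.norm(rb[0]-rb[1])/2,np.linalg.norm(bo[0]-bo[1])/2)
print("x ang from rib", ang(rb[0]-rb[1])+.65, "boss",ang(bo[0]-bo[1])+1.30)
rim=g([(63,235),(411,235),(236,66),(236,403)],.09);print("rim",(rim[0]+rim[1])/2,(rim[2]+rim[3])/2,np.linalg.norm(rim[0]-rim[1]),np.linalg.norm(rim[2]-rim[3]))
s=g([(212,442),(232,443),(227,541),(207,540)],.055);print("slot",s.mean(0),"len",np.linalg.norm(s[0]-s[3]),np.linalg.norm(s[0]-s[1]),"ang",ang((s[2]+s[3]-s[0]-s[1])))
c=(rb.mean(0)+bo.mean(0))/2; print("ctr->slot",np.linalg.norm(s.mean(0)-c),ang(s.mean(0)-c))
l=lambda p,z:W("lid",p,z,270,160,3,436,0)
d=l([(492,160),(711,160),(601,57),(601,265)],.014);print("disc",(d[0]+d[1])/2,(d[2]+d[3])/2,np.linalg.norm(d[0]-d[1]),np.linalg.norm(d[2]-d[3]))
b=l([(577,297),(622,297),(626,160),(581,160)],.048);print("bar",b,"ang",ang(b[0]-b[3]),ang(b[1]-b[2]),"w",np.linalg.norm(b[0]-b[1]),np.linalg.norm(b[2]-b[3]))
far=(b[0]+b[1])/2;u=(b[0]+b[1]-b[2]-b[3]);u/=np.linalg.norm(u);print("lid ctr by bar",far-u*.028)
q=lambda p,z:W("scr",p,z,280,160,3,436,300)
h=q([(560,572),(607,578),(627,468),(576,462)],.1);print("handle",h.mean(0),np.linalg.norm(h[1]-h[2]),np.linalg.norm(h[0]-h[1]),"ang",ang(h[1]-h[2]))
far=(h[0]+h[1])/2;print("by far end",far-.017*(h[1]-h[2])/np.linalg.norm(h[1]-h[2]))
k=q([(512,350),(707,383),(665,590),(478,557)],.05);print("block",k.mean(0),np.linalg.norm(k[0]-k[1]),np.linalg.norm(k[1]-k[2]),"ang",ang(k[2]-k[1]),ang(k[3]-k[0]))
E
```

```text
ctr [ 0.5658 -0.018 ] [ 0.5659 -0.0178] radius 0.046698267005801285 0.047313718846566294
x ang from rib 0.15808843242625498 boss 0.16170233331742812
rim [ 0.5643 -0.0176] [ 0.5662 -0.0175] 0.09866059687500872 0.09776120883221302
slot [ 0.6604 -0.0024] len 0.037665038426893595 0.00675437115882434 ang 0.1636391999909171
ctr->slot 0.0958419263552226 0.1624535225491407
disc [ 0.4777 -0.2823] [ 0.4781 -0.2813] 0.06206647855858291 0.060856107858227516
bar [[ 0.4899 -0.2558]
 [ 0.4784 -0.2534]
 [ 0.4703 -0.2894]
 [ 0.4814 -0.2916]] ang 1.3384497602455403 1.3508252163148966 w 0.011758059986588198 0.011302467341232827
lid ctr by bar [ 0.4779 -0.2819]
handle [0.5182 0.2474] 0.03178158558678513 0.013122565212920729 ang 0.5816499797236954
by far end [0.5172 0.2469]
block [0.5173 0.2476] 0.06109404467647348 0.06931556277531711 ang 0.5753321972696158 0.5652083205865569
```

Estimates agree well: grinder centre (.5658,-.0178) at .162 rad, slot (.6598,-.0024), lid (.4779,-.2819) at 1.345, scraper (.5175,.2473) at .573. Going for the scraper.

```bash
python3 - <<'E'
from h import *
def st(t):
    o=r.observe();print(t,"%.2f"%o["time"],o["tcp_pos"],"gap %.4f grip %.1f"%(o["finger_gap"],o["grasp_force"]),o["wrist_force"],o["ft_torque"])
q=quat(.573-np.pi);x,y=.5175,.2473
r.move_gripper(.05,40)
r.move_pose((x,y,.20),q); print(r.servo_line((x,y,.134),.1,f_stop=15)); st("down")
r.move_gripper(0,40); st("grip")
print(r.servo_line((x,y,.25),.12)); st("lift")
q2=quat(.162-np.pi);X,Y=.6598,-.0024
r.move_pose((X,Y,.25),q2); r.dwell(.2); st("over")
im=r.camera("wrist"); save("held",cv2.convertScaleAbs(im[150:450,150:500],alpha=1.6),2)
E
```

```text
False
down 6.64 [0.5181 0.2476 0.135 ] gap 0.0502 grip 0.0 [-0.0503  0.5798  0.4136] [ 0.0222 -0.0493  0.0393]
grip 7.05 [0.5178 0.2475 0.1346] gap 0.0139 grip 40.5 [-0.9134 -1.1954  3.0598] [-0.0096  0.2352 -0.0117]
False
lift 8.17 [0.5171 0.2471 0.249 ] gap 0.0135 grip 40.3 [ 0.9078  0.0467 -0.5037] [0.0165 0.0134 0.0094]
over 9.47 [ 0.6596 -0.0009  0.2503] gap 0.0139 grip 40.1 [-0.3634 -0.3308 -0.9598] [0.054  0.0068 0.0002]
```

View pics/held.png

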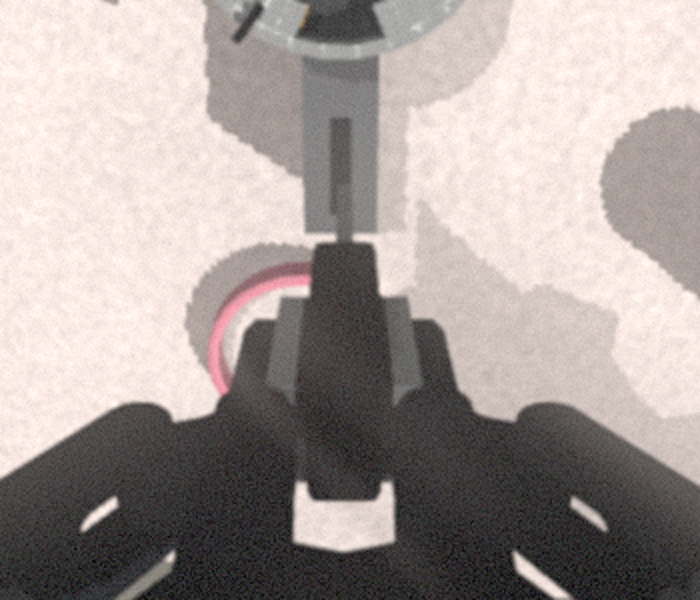

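The scraper is held upright, blade at (345,225) and slot at (340,165). The ~1.5 mm sideways offset matches the TCP's 1.5 mm tracking error, so I correct it while lowering.

```bash
cat >> h.py <<'E'
def st(t):
    o=r.observe();print(t,"%.2f"%o["time"],o["tcp_pos"],"gap %.4f grip %.1f"%(o["finger_gap"],o["grasp_force"]),o["wrist_force"],o["ft_torque"]);return o
def fixed(P,v=.05,n=2):
    """line to P, then trim the tracking error"""
    T=np.array(P,float);c=T.copy();r.servo_line(c,v)
    for _ in range(n):
        r.dwell(.25);c=c+T-r.observe()["tcp_pos"];r.servo_line(c,v)
    r.dwell(.2);return c-T
E
python3 - <<'E'
from h import *
X,Y=.6598,-.0024
e=fixed((X,Y,.195),.1);st("above");print(e)
T=np.array((X,Y,.155))+e;print(r.servo_line(T,.06,f_stop=10));st("in")
T=np.array((X,Y,.1375))+e;print(r.servo_line(T,.03,f_stop=10));r.dwell(.2);st("home")
im=r.camera("wrist"); save("ins",cv2.convertScaleAbs(im[150:450,150:500],alpha=1.6),2)
E
```

```text
above 11.43 [ 0.6598 -0.0024  0.195 ] gap 0.0136 grip 40.1 [-0.253   0.8308 -0.7062] [0.0134 0.0257 0.0355]
[ 0. -0. -0.]
False
in 12.24 [ 0.6601 -0.0024  0.1553] gap 0.0139 grip 40.1 [ 0.3964 -0.0014 -0.3378] [-0.0139  0.0366 -0.0226]
True
home 12.96 [ 0.6597 -0.0024  0.1397] gap 0.0133 grip 40.9 [0.3024 0.2866 5.0103] [0.1538 0.1545 0.0016]
```

Contact came at z=.1397, the expected seated height. I release, retreat and go grip the lid.

```bash
python3 - <<'E'
from h import *
X,Y=.6598,-.0024
r.move_gripper(.045,40);st("rel")
r.servo_line((X,Y,.25),.15)
im=r.camera("side");a=cv2.resize(im[215:335,220:380],None,fx=3,fy=3,interpolation=cv2.INTER_CUBIC)
x,y=.4779,-.2819;q=quat(1.345-np.pi)
r.move_pose((x,y,.17),q);r.dwell(.1)
e=fixed((x,y,.12),.1,1)
print(r.servo_line(np.array((x,y,.092))+e,.08,f_stop=12));st("down")
r.move_gripper(0,70);r.dwell(.2);st("grip")
r.servo_line((x,y,.21),.12);st("lift")
im=r.camera("wrist");b=cv2.resize(im[200:440,170:490],None,fx=1,fy=1.5)
cv2.imwrite("pics/chk.png",cv2.convertScaleAbs(np.hstack([a,b]),alpha=1.6)[:,:,::-1])
E
```

```text
rel 13.42 [ 0.659  -0.0024  0.1384] gap 0.0450 grip 0.0 [0.1585 0.262  0.8164] [-0.0367  0.017  -0.0135]
False
down 17.78 [ 0.4776 -0.2819  0.0912] gap 0.0453 grip 0.0 [0.1657 0.2138 0.1879] [-0.0023 -0.0458  0.0491]
grip 18.38 [ 0.4781 -0.282   0.0921] gap 0.0112 grip 70.1 [0.3821 0.7567 5.4705] [0.3568 0.0681 0.0234]
lift 19.52 [ 0.4774 -0.2817  0.209 ] gap 0.0110 grip 69.1 [ 0.9301 -0.4446 -1.8057] [0.0008 0.027  0.0146]
```

View pics/chk.png

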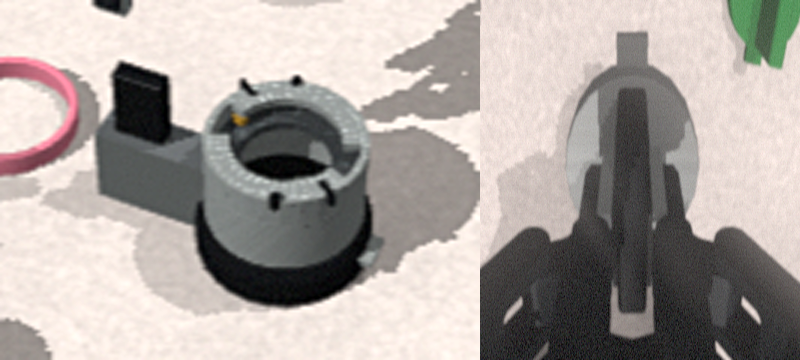

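The scraper is home: its handle shoulder sits on the pocket (140,100). The lid is gripped square. Now I fit it.

```bash
python3 - <<'E'
from h import *
x,y=.5658,-.0178;q=quat(.162-np.pi)
r.servo_line((.4779,-.2819,.25),.15)
r.move_pose((x,y,.25),q)
e=fixed((x,y,.192),.1);o=st("above");print(e,R.from_quat(o["tcp_rot"][[1,2,3,0]]).as_matrix()[:2,0])
im=r.camera("wrist");save("pre",cv2.convertScaleAbs(im[200:440,170:490],alpha=1.6),2)
print(r.servo_line(np.array((x,y,.176))+e,.04,f_stop=8));st("entering")
print(r.servo_line(np.array((x,y,.1665))+e,.03,f_stop=8));r.dwell(.2);st("seat")
E
```

```text
above 23.41 [ 0.5658 -0.0178  0.192 ] gap 0.0110 grip 69.1 [ 0.1457 -0.1942 -0.2429] [-0.0389 -0.0428  0.0279]
[-0.  0. -0.] [-0.9869 -0.1613]
False
entering 24.01 [ 0.5658 -0.0179  0.1758] gap 0.0111 grip 69.1 [ 0.5032  0.1134 -0.3142] [ 0.009  -0.0554  0.0274]
True
seat 24.54 [ 0.5662 -0.0177  0.168 ] gap 0.0108 grip 69.9 [0.7465 1.1921 5.3509] [ 0.1135 -0.0309 -0.0094]
```

Seated at z=.168 as computed. Now the twist, in steps, watching the spring torque.

```bash
python3 - <<'E'
from h import *
x,y=.5658,-.0178
def yaw(o): m=R.from_quat(o["tcp_rot"][[1,2,3,0]]).as_matrix();return np.arctan2(-m[1,0],-m[0,0])
for tw in(.05,.15,.25,.35,.45,.55,.60,.65):
    r.move_pose((x,y,.1682),quat(.162-tw-np.pi));o=r.observe()
    print(tw,"%.3f"%(.162-yaw(o)),o["tcp_pos"],o["wrist_force"],o["ft_torque"])
r.dwell(.4);o=st("end");print("twist",.162-yaw(o))
im=r.camera("wrist");p=r.camera_params("wrist");a=cv2.resize(im[170:430,170:490],None,fx=1.25,fy=1.25)
s=cv2.resize(r.camera("side")[205:335,250:410],(400,325),interpolation=cv2.INTER_CUBIC)
cv2.imwrite("pics/fin.png",cv2.convertScaleAbs(np.hstack([a,s]),alpha=1.6)[:,:,::-1])
E
```

```text
0.05 0.049 [ 0.5657 -0.0178  0.1681] [-0.3338  0.0317  2.0861] [ 0.1073  0.0282 -0.0587]
0.15 0.147 [ 0.5658 -0.0177  0.1681] [-0.6251  0.073   1.8147] [ 0.2274 -0.0452  0.0204]
0.25 0.245 [ 0.5658 -0.0178  0.1681] [0.4484 0.5029 0.3852] [ 0.1855 -0.0506  0.0262]
0.35 0.345 [ 0.5658 -0.0177  0.1681] [ 0.1988  0.3563 -0.0288] [ 0.1878 -0.0783  0.0085]
0.45 0.444 [ 0.5658 -0.0178  0.1681] [0.4155 0.7116 0.6941] [ 0.1465 -0.1288  0.0152]
0.55 0.544 [ 0.5657 -0.0178  0.1681] [ 0.9792  0.509  -0.7618] [ 0.1244 -0.2014  0.0968]
0.6 0.596 [ 0.5657 -0.0178  0.1681] [-0.0313  1.4395 -0.5895] [ 0.1148 -0.2216  0.0884]
0.65 0.647 [ 0.5657 -0.0178  0.1681] [ 0.8506  0.0951 -1.0873] [ 0.1018 -0.18    0.0848]
end 26.94 [ 0.5657 -0.0178  0.1681] gap 0.0110 grip 69.2 [ 0.775   0.4152 -1.4486] [ 0.1087 -0.236   0.0838]
twist 0.6495504493356269
```

View pics/fin.png

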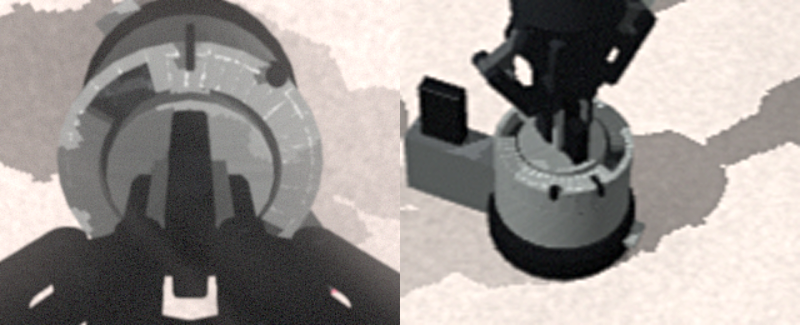

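The bar (190,120) points straight at the rib (190,45), well short of the boss (277,73). The lid is flush, the scraper is home, and the spring torque is about 0.09 N m. Handing in with the grip held.

```bash
python3 -c "
from station import r
print(r.hand_in())"
```

```text
the job is handed in; nothing more can be done
None
```

The job is handed in at about 27 s: the scraper is fully down in its pocket and released, and the lid is in the grinder, twisted 0.65 rad clockwise to the halfway rib and still gripped there.

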